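Load gift boxes into the inspection drawer

ROBOT

A 6-joint arm with a two-finger parallel gripper is mounted at the origin on a cart in front of the work surface, level with it; the furniture and walls round the work are solid. World frame = base frame: x ahead of the robot, y to its left, z up, the work surface at z = 0. Lengths are in m, angles in degrees, forces in N, time in s.
With the tool pointing down it reaches from about 0.3 to 0.875 m from the base axis. Payload 4.2 kg.
Tool frame: the origin (TCP) lies midway between the tips of the shut fingers; the grasp point (between the pads) lies 19 mm behind it; z points along the fingers, y is the line along which they close (so a half turn about z gives the same grasp; the last joint's range is limited). The gripper opens to 85 mm and grips with 20 to 120 N. Pads are 22 mm wide; open, the fingers measure 114 mm over their backs; the gripper's body (76 mm by 85 mm) begins 54 mm behind the grasp point. The pads swing forward as they close: fully open they stand 13 mm farther back than shut.
Start: joints at [-73.453, 18.312, 89.639, -0, 72.044, -1.146], TCP at [0.175, -0.548, 0.231] pointing down, gripper open.
Joint ranges: [-177.97, 177.97], [-48.28, 115.42], [12.27, 149.76], [-77.06, 257.06], [2.81, 150.46], [-146.56, 146.56]. Speed limits (degrees/s): [147.25, 147.25, 180, 180, 180, 180].

INTERFACE

Orientations are given as [roll, pitch, yaw] about the fixed x, y, z axes, in that order (R = Rz(yaw) Ry(pitch) Rx(roll)).
In Python, from plant import manip gives the robot as it stands.
- The arm moves only by the tool arm_command, never from a script. Its argument "steps" is text: rows parted by semicolons, each of 7 numbers parted by spaces: the shift along the world's x, y, z in mm, then the turn, a rotation vector about the world's x, y, z in degrees, then the opening in per cent of the stroke, from 0 (shut) to 100 (fully open). In form: x y z wx wy wz jaw; .... A call has 1 to 12 rows; each row shifts and turns the commanded pose from where the row before left it; what a row does not reach is not made up. A row lasts 1/8 s, in which the tool goes at most 62.5 mm and 10.7 degrees, less where a joint would pass 70% of its speed; a pose out of reach is approached as far as the arm can. A call is refused whole if a number of a shift passes 62.5 or a number of a turn 10.7, either way. A call with a gripper value outside its range is refused whole. The fingers move at their own pace and stop on an object; "force" is the grip in N (left out, the last holds). Time passes only in rows, so rows that do not move let the fingers close. It gives the time, the measured TCP pose, the force, the opening and the grip force at its end, in the units of the state.
- manip.observe(): the state, without advancing time (a new reading comes with each control period).
- manip.snapshot(name): name is "scene" or "top"; returns (picture, depth): 384x512x3 uint8, red, green, blue; 384x512 float32, m along the optical axis (not along the pixel's ray), 0 where there is no reading.
- manip.camera_params(name): a dict with "fx", "fy", "cx", "cy" (pixels), "dist" ([k1, k2, p1, p2, k3] as OpenCV has them; the pictures are not rectified), "view" (4x4, takes a point from world to camera coordinates). Camera axes: x right, y up, looking along -z (the intrinsics and any distortion apply to the point x, -y, -z); pixel columns grow to the right and rows downward; lengths in m; the calibration is good to about 2 mm. A picture is of the moment at which its call begins. camera_params takes no time and is no camera call.
- manip.finish_job(): hands the job in; it is judged then, once.
The state is a dict: "time": time; "joint_positions": joint angles; "joint_vel": joint speeds; "joint_efforts": joint torques, N m; "eef_pos": TCP position; "tool_rot": TCP orientation; "wrist_force": force on the tool from outside, world axes, zero at the start; "wrist_torque": the same for the moment, N m; "grip_width": finger opening in m; "gripper_force": force on a finger pad.
Only numpy, scipy, OpenCV 4.12 (cv2) and the standard library are available. Lean on these libraries where they do the work, as an engineer would, in place of code of your own. Each camera call takes 0.05 s, during which the arm holds its last target. There are 200 camera calls.

TASK

The gift boxes on the table have to go through the inspection cabinet. Lift the red cover plate off its pins, press the green release button and let the drawer spring out by itself with nothing touching it, then stand every gift box upright in the drawer's tray, push the drawer fully home until it latches, and finally seat the cover plate back on its two pins. Leave the biscuit tin where it is.

Things in the scene. Friction and masses are not known exactly. Their poses are not given: they have to be found in the camera images.
- unit: white inspection cabinet, fixed, 155 deep x 290 wide x 105 mm high; origin on the table, 100 mm behind its front face; x points from front to back, y to its left. On its top, 40 mm in front of the origin and 42 mm to either side, stand two steel pins 8 mm thick with round tips, 27 mm high in all; their 16 mm thick shoulders are 12 mm high.
- seat (a point): fixed to the cabinet: the point where cover_grip lies when the cover plate is fully seated on the shoulders of the pins; axes as the cabinet (y along the line through the two pins)
- cover_grip (a point): middle of the black grip bar (14 thick x, 56 long y, 34 mm high) on the loose red cover plate (64 x 124 x 6 mm, 120 g, two 13 mm square holes 42 mm to either side along y). The point is 28 mm above the plate's underside, 12 mm below the bar's top. Either way round will do. At the start the plate sits on the pins and hides the button.
- button_top (a point): centre of the top of the round green release button, 32 mm across, standing 9 mm above the cabinet top midway between the pins; pressed straight down
- release (a joint): travel of the release button in m: 0 up, 0.009 fully down; springs back; takes 1.5 N at the start and 4 N fully down. The drawer lets go at about 0.005.
- drawer (a joint): drawer opening in m: 0 shut and latched (rests within 0.001), 0.150 fully out. Once released a spring (6 N shut, 4 N out) drives it out along the cabinet's -x within a second and keeps it out. To shut, push the panel along the cabinet's +x to the stop at -0.004 (up to about 12 N at the end); the catch snaps in by itself.
- panel (a point): middle of the outer face of the blue drawer panel, 60 mm above the table, moving with the drawer; panel 282 wide, 8 thick, from 9 to 97 mm above the table, 9 mm proud of the cabinet's front when shut; outward is the cabinet's -x
- tray (a point): centre of the tray floor in the drawer, 16 mm above the table, moving with the drawer; axes as the cabinet. Inside 115 (x) x 256 (y) mm; walls 22 mm above the floor at back and sides, the panel in front. Drawer fully out: 90 mm in front of the cabinet's front. Up to three boxes stand along y, e.g. 84 mm apart, 62 mm sides along y.
- box_a_mid (a point): gift box A: brown carton with a soft red bow on top, 50 (x) x 62 (y) x 55 mm, the bow 11 mm more, 120 g; the point is the centre of the carton, 27.5 mm above its underside. May be absent.
- box_b_mid (a point): gift box B, same as A. May be absent.
- box_c_mid (a point): gift box C, same as A. May be absent.
- tin_mid (a point): small round red biscuit tin with a yellow lid, 66 mm across, 57 mm high, a bystander; the point is its centre. The table between it and the cabinet is free but for the gift boxes, up to a fixed grey crate behind (from x = 0.62, y = 0.22 outward, higher than the boxes).
Not all that is in view belongs to the job. Leave any orange or turquoise look-alike of the part that bears cover_grip alone.

How it is judged (in metres and radians):
On the way, in this order (a step that is already met when the one before it is completed fails the run):
1. the cover plate is lifted off its pins while the drawer is shut (distance between cover_grip and seat above 0.03 m and value of joint drawer below 0.004 m), for 0.2 s.
2. the drawer springs out by itself, nothing of the robot touching it (value of joint drawer between 0.03 and 0.14 m and velocity of joint drawer above 0.08 m/s and contact force between each of the fingers, the arm and drawer below 0.5 N), for 0.04 s.
3. the drawer is fully out (value of joint drawer above 0.14 m and contact force between each of the fingers, the arm and drawer below 0.5 N), for 0.2 s.
4. every gift box stands in the tray and the drawer is shut and latched (value of joint drawer below 0.004 m and x of box_a_mid in the frame of tray between -0.045 and 0.045 m and y of box_a_mid in the frame of tray between -0.115 and 0.115 m and z of box_a_mid in the frame of tray between 0.02 and 0.034 m and angle between each of box_a_mid, box_b_mid, box_c_mid's own z axis and vertical below 0.15 rad and x of box_b_mid in the frame of tray between -0.045 and 0.045 m and y of box_b_mid in the frame of tray between -0.115 and 0.115 m and z of box_b_mid in the frame of tray between 0.02 and 0.034 m and x of box_c_mid in the frame of tray between -0.045 and 0.045 m and y of box_c_mid in the frame of tray between -0.115 and 0.115 m and z of box_c_mid in the frame of tray between 0.02 and 0.034 m and contact force between each of the fingers, the arm and drawer below 0.5 N), for 0.3 s.
5. the cover plate is back on its pins (distance between cover_grip and seat below 0.006 m and angle between cover_grip's own z axis and vertical below 0.05 rad), for 0.3 s.
At the end, for the whole second after the job is handed in: Drawer latched shut (within 4 mm); every gift box present upright (0.15 rad) on the tray floor inside its walls (centre within 45 mm in x, 115 mm in y of the tray centre); cover plate resting on both pin shoulders (grip point within 6 mm of the seat, tilt under 0.05 rad) (all of step 5 and value of joint drawer below 0.004 m and angle between the y axis of cover_grip and the y axis of seat, either way round below 0.15 rad and x of box_a_mid in the frame of tray between -0.045 and 0.045 m and y of box_a_mid in the frame of tray between -0.115 and 0.115 m and z of box_a_mid in the frame of tray between 0.02 and 0.034 m and angle between each of box_a_mid, box_b_mid, box_c_mid's own z axis and vertical below 0.15 rad and x of box_b_mid in the frame of tray between -0.045 and 0.045 m and y of box_b_mid in the frame of tray between -0.115 and 0.115 m and z of box_b_mid in the frame of tray between 0.02 and 0.034 m and x of box_c_mid in the frame of tray between -0.045 and 0.045 m and y of box_c_mid in the frame of tray between -0.115 and 0.115 m and z of box_c_mid in the frame of tray between 0.02 and 0.034 m); the robot touches nothing.
It fails at once if the tin is moved by more than 40 mm (distance of tin_mid from where it was at the start of the episode above 0.04 m).
Of box_a, box_b, box_c only 2 to 3 are there at a start; the rules pass over those that are not, and their reading is None.
At some moment in a run one of box_a, box_b, box_c may be knocked a few centimetres aside while the robot is not near it.
Once in a run the grip may slacken for a moment while it holds something.
It also fails if it takes over 208 s, if anything falls off the work surface, if the arm or the gripper's body presses on something with over 40 N, if the wrist force passes 120 N, or if a joint passes its speed limit or range.

## Working session

There is one attempt and no reset: what is moved stays moved. The work goes in short steps, Python scripts to look and compute and a tool call to move; the robot and the scene stay as the last step left them, time stands still between calls to the robot, and variables do not carry over. Pictures are saved under pics/ and viewed, at most 14 in all, crops included, and the job is handed in when it is done.

Besides the shell and the picture viewer there is one more tool, called after "Call:" as name(argument=value, ...) on one line, values as JSON. arm_command: Moves the arm, as the interface text tells. Its arguments: {"type":"object","properties":{"steps":{"type":"string"},"force":{"type":"number"}},"required":["steps"]}

```bash
ls; mkdir -p pics
cat > h.py <<'E'
import numpy as np, cv2
from plant import manip
def snap(n):
    p,d=manip.snapshot(n); return p,d,manip.camera_params(n)
def save(p,f): cv2.imwrite('pics/'+f,cv2.cvtColor(p,cv2.COLOR_RGB2BGR))
def ray(c,uv):
    K=np.array([[c['fx'],0,c['cx']],[0,c['fy'],c['cy']],[0,0,1]])
    u=cv2.undistortPoints(np.array(uv,float).reshape(-1,1,2),K,np.array(c['dist'],float)).reshape(-1,2)
    V=np.linalg.inv(np.array(c['view'])); d=np.c_[u[:,0],-u[:,1],-np.ones(len(u))]
    return V[:3,3], d@V[:3,:3].T   # scale = depth
def plane(c,uv,z):
    o,d=ray(c,uv); return o+d*((z-o[2])/d[:,2])[:,None]
def cloud(c,D):
    v,u=np.mgrid[:D.shape[0],:D.shape[1]]
    o,d=ray(c,np.stack([u.ravel(),v.ravel()],1)); P=o+d*D.ravel()[:,None]
    P[D.ravel()<=0]=np.nan
    return P.reshape(D.shape+(3,))
def st():
    s=manip.observe(); print({k:np.round(s[k],4).tolist() for k in ('time','joint_positions','eef_pos','tool_rot','wrist_force','grip_width','gripper_force')})
E
python3 - <<'E'
from h import *
for n in('scene','top'):
    p,d,c=snap(n); save(p,n+'0.png'); np.savez('/tmp/'+n,p=p,d=d); print(c, np.linalg.inv(np.array(c['view']))[:3,3])
st()
E
```

```text
pics
{'fx': 485.45974175644204, 'fy': 485.45974175644204, 'cx': 263.0230385235861, 'cy': 193.01043769015277, 'dist': array([-0.18482642,  0.        ,  0.        ,  0.        ,  0.        ]), 'view': array([[-0.87522682, -0.48353547,  0.01309391,  0.47187691],
       [ 0.32404476, -0.56601216,  0.75804038, -0.25000955],
       [-0.35912811,  0.66770029,  0.65207617, -1.5807762 ],
       [ 0.        ,  0.        ,  0.        ,  1.        ]])} [-0.07368755  1.1421455   1.21412511]
{'fx': 448.61964541931025, 'fy': 448.61964541931025, 'cx': 246.91417806130812, 'cy': 200.8065422216238, 'dist': array([-0.13766775,  0.        ,  0.        ,  0.        ,  0.        ]), 'view': array([[-4.06471848e-03, -9.99991417e-01,  8.02268267e-04,
         1.54831731e-02],
       [ 9.92754776e-01, -3.93895532e-03,  1.20093459e-01,
        -5.55706688e-01],
       [-1.20089268e-01,  1.28460176e-03,  9.92762266e-01,
        -1.76851215e+00],
       [ 0.00000000e+00,  0.00000000e+00,  0.00000000e+00,
         1.00000000e+00]])} [0.33936407 0.01556597 1.82243645]
{'time': 0.1, 'joint_positions': [-73.4505, 18.3483, 89.6991, 0.0027, 72.0437, -1.147], 'eef_pos': [0.1747, -0.5474, 0.2306], 'tool_rot': [-179.909, -0.0043, 17.6956], 'wrist_force': [-0.073, 0.1091, 0.3184], 'grip_width': 0.0854, 'gripper_force': 0.0}
```

View pics/scene0.png

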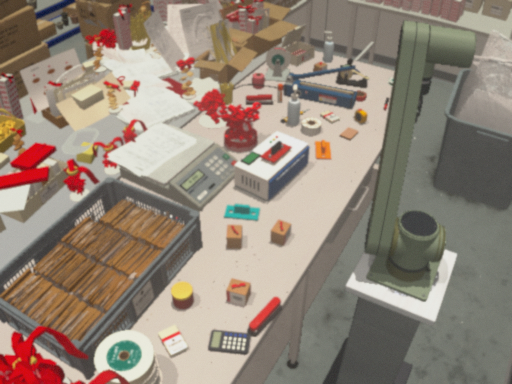

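View pics/top0.png

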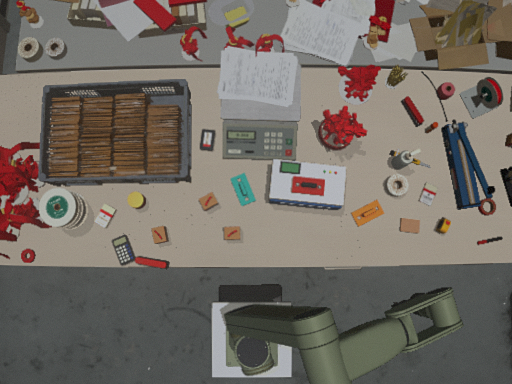

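The top view shows the cabinet at about (307,183) with the red plate at (308,185). Three gift boxes are at (208,202), (160,235) and (232,233), and the tin is at (137,200). The turquoise and orange plates at (242,190) and (367,212) are decoys.

```bash
cat >> h.py <<'E'
def comps(m,amin=40):
    n,l,s,c=cv2.connectedComponentsWithStats(m.astype(np.uint8),connectivity=4)
    return [(l==i) for i in range(1,n) if s[i,4]>=amin]
def rect(P):
    (c,wh,a)=cv2.minAreaRect((P[:,:2]*1000).astype(np.float32)); return np.round(c,1),np.round(wh,1),round(a,1)
def boxes(p,d,c,roi):
    C=cloud(c,d); h=cv2.cvtColor(p,cv2.COLOR_RGB2HSV); x0,y0,x1,y1=roi
    R=np.zeros(d.shape,bool); R[y0:y1,x0:x1]=1
    out=[]
    for m in comps(R&(C[...,2]>.035)&(C[...,2]<.08),40):
        ps=np.argwhere(m)[:,::-1]; hh=np.median(h[m],0); z=np.nanpercentile(C[m][:,2],60)
        P=plane(c,ps,.055); print(ps.mean(0).round(),m.sum(),'hsv',hh,'z',round(float(z),4),'rect@55',rect(P),'mean',P.mean(0).round(4))
E
python3 - <<'E'
from h import *
a=np.load('/tmp/top.npz'); p,d=a['p'],a['d']; c=manip.camera_params('top')
C=cloud(c,d); h=cv2.cvtColor(p,cv2.COLOR_RGB2HSV)
print('table z',np.nanmedian(C[225:250,180:220,2]))
boxes(p,d,c,(100,160,260,262))
# cabinet top
R=np.zeros(d.shape,bool); R[145:225,255:360]=1
m=R&(C[...,2]>.085)
for k in comps(m,200):
    ps=np.argwhere(k)[:,::-1]; print('cab',k.sum(),rect(plane(c,ps,.105)),np.nanmedian(C[k][:,2]))
    Q=C[k]; print(rect(Q))
# red plate
red=R&((h[...,0]<6)|(h[...,0]>174))&(h[...,1]>130)&(h[...,2]>90)
for k in comps(red,50):
    k=cv2.morphologyEx(k.astype(np.uint8),cv2.MORPH_CLOSE,np.ones((9,9)))>0
    ps=np.argwhere(k)[:,::-1]; print('plate',k.sum(),rect(plane(c,ps,.123)),np.nanmedian(C[k][:,2]))
cv2.imwrite('pics/crop0.png',cv2.cvtColor(cv2.resize(p[150:262,110:400],None,fx=2.75,fy=2.75,interpolation=cv2.INTER_CUBIC),cv2.COLOR_RGB2BGR))
# scene camera checks
a=np.load('/tmp/scene.npz'); p,d=a['p'],a['d']; c=manip.camera_params('scene'); C=cloud(c,d); h=cv2.cvtColor(p,cv2.COLOR_RGB2HSV)
print('scene table z',np.nanmedian(C[270:275,250:260,2]))
R=np.zeros(d.shape,bool); R[120:200,230:315]=1
m=R&(abs(C[...,2]-.105)<.012)
for k in comps(m,200): print('cab',rect(C[k]))
red=R&((h[...,0]<6)|(h[...,0]>174))&(h[...,1]>130)&(h[...,2]>90)
for k in comps(red,50):
    ps=np.argwhere(k)[:,::-1]; print('plate',k.sum(),rect(plane(c,ps,.123)),rect(C[k]),np.nanmedian(C[k][:,2]))
E
```

```text
table z 0.0004247667964698554
[115. 182.] 64 hsv [17.  41.5 65. ] z 0.0602 rect@55 (array([632.4, 543.9]), array([ 12.5, 128.3]), 2.0) mean [0.6334 0.5452 0.055 ]
[136. 199.] 214 hsv [ 25. 133. 177.] z 0.0573 rect@55 (array([561.3, 460.4]), array([67.1, 62.1]), 45.7) mean [0.5617 0.4593 0.055 ]
[207. 201.] 203 hsv [ 14. 126. 151.] z 0.0573 rect@55 (array([555. , 169.9]), array([52.2, 62.1]), 26.8) mean [0.5548 0.1705 0.055 ]
[159. 234.] 214 hsv [ 14. 127. 151.] z 0.0571 rect@55 (array([421.4, 362.2]), array([63.4, 53.6]), 13.0) mean [0.4215 0.3624 0.055 ]
[231. 233.] 204 hsv [ 14. 126. 151.] z 0.057 rect@55 (array([427.7,  74.5]), array([51.2, 59.1]), 0.1) mean [0.4275 0.0749 0.055 ]
[145. 260.] 66 hsv [  1.  182.  160.5] z 0.0434 rect@55 (array([323.6, 402.3]), array([ 15.7, 100. ]), 0.2) mean [0.3201 0.4144 0.055 ]
cab 3116 (array([ 615.3, -221.8]), array([292.7, 170.4]), 83.4) 0.10699800037057361
(array([ 616.6, -223. ]), array([293.7, 169. ]), 83.7)
plate 492 (array([ 603.3, -221.4]), array([122.1,  60.4]), 84.1) 0.12472749371763858
scene table z -0.00013777667355208134
cab (array([ 615.8, -216.4]), array([295.8, 170.4]), 84.4)
plate 335 (array([ 791.4, -272.4]), array([ 93.6, 164.8]), 32.0) (array([ 854.9, -336.7]), array([ 62. , 147.9]), 57.1) 0.07150209975879185
plate 181 (array([ 601.2, -211.1]), array([118.6,  59.8]), 82.9) (array([ 601.4, -212.5]), array([126.3,  61.4]), 80.6) 0.12073468127030851
```

View pics/crop0.png

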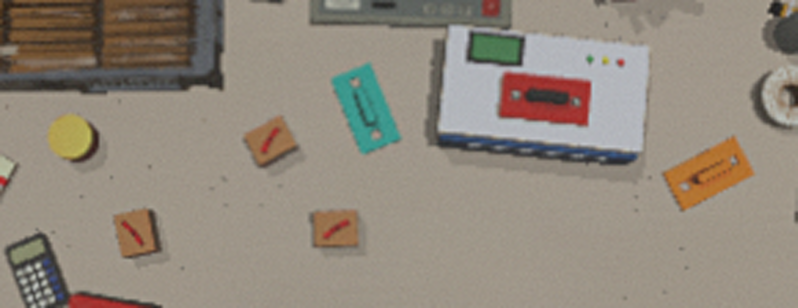

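Call:
arm_command(steps="0 0 10 0 0 0 60; 43 32.6 0 0 0 6.6 60; 43 32.6 0 0 0 6.6 60; 43 32.6 0 0 0 6.6 60; 43 32.6 0 0 0 6.6 60; 43 32.6 0 0 0 6.6 60; 43 32.6 0 0 0 6.6 60; 43 32.6 0 0 0 6.6 60; 43 32.6 0 0 0 6.6 60; 43 32.6 0 0 0 6.6 60; 41 32.6 0 0 0 6.6 60; 0 0 0 0 0 0 60", force=80)

```text
time: 1.6
eef_pos: [0.6052, -0.2193, 0.2412]
tool_rot: [180.0, -0.0, 84.0]
wrist_force: [-1.2, 0.0, -0.1]
grip_width: 0.0514
gripper_force: 0.0
```

Call:
arm_command(steps="-2 -2 -40 0 0 0 60; 0 0 -40 0 0 0 60; 0 0 -21 0 0 0 60; 0 0 -10 0 0 0 60; 0 0 0 0 0 0 60; 0 0 0 0 0 0 0; 0 0 0 0 0 0 0; 0 0 0 0 0 0 0; 0 0 0 0 0 0 0; 0 0 0 0 0 0 0; 0 0 0 0 0 0 0", force=80)

```text
time: 2.98
eef_pos: [0.6013, -0.2241, 0.1315]
tool_rot: [179.9, 0.0, 83.7]
wrist_force: [-0.7, 0.2, 5.9]
grip_width: 0.0127
gripper_force: 78.1
```

Call:
arm_command(steps="0 0 0 0 0 0 0; 0 0 5 0 0 0 0; 0 0 10 0 0 0 0; 0 0 15 0 0 0 0; 0 0 20 0 0 0 0; 0 0 25 0 0 0 0; 0 0 15 0 0 0 0; 0 0 0 0 0 0 0; 0 0 0 0 0 0 0; 0 0 0 0 0 0 0")

```text
time: 4.22
eef_pos: [0.6002, -0.2236, 0.2191]
tool_rot: [-179.9, -0.0, 83.7]
wrist_force: [0.3, 0.5, -1.2]
grip_width: 0.0127
gripper_force: 78.1
```

Run:
```python
from h import *
st(); st()
p,d,c=snap('scene'); save(cv2.resize(p[90:230,200:360],None,fx=4,fy=4),'s1.png')
st()
```

```text
{'time': 4.225, 'joint_positions': [-21.4617, 24.7413, 81.4335, 0.0014, 73.9538, -15.1553], 'eef_pos': [0.6002, -0.2236, 0.2191], 'tool_rot': [-179.8762, -0.0349, 83.6931], 'wrist_force': [0.2574, 0.4664, -1.1769], 'grip_width': 0.0127, 'gripper_force': 78.0538}
{'time': 4.225, 'joint_positions': [-21.4617, 24.7413, 81.4335, 0.0014, 73.9538, -15.1553], 'eef_pos': [0.6002, -0.2236, 0.2191], 'tool_rot': [-179.8762, -0.0349, 83.6931], 'wrist_force': [0.2574, 0.4664, -1.1769], 'grip_width': 0.0127, 'gripper_force': 78.0538}
{'time': 4.275, 'joint_positions': [-21.4607, 24.737, 81.4195, -0.0017, 73.9567, -15.1541], 'eef_pos': [0.6003, -0.2237, 0.2193], 'tool_rot': [-179.8904, -0.028, 83.6939], 'wrist_force': [-0.4767, 0.1678, -0.9507], 'grip_width': 0.0123, 'gripper_force': 78.0535}
```

View pics/s1.png

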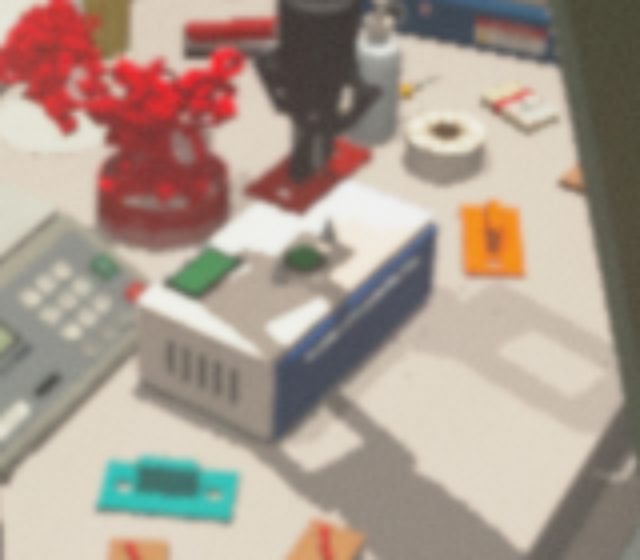

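The plate is off the pins and hangs level in the gripper, with the green button visible at crop (303,257). I'll park the plate on the table to the right of where the drawer will come out.

Call:
arm_command(steps="-36 -34 0 0 0 0 0; -36 -34 0 0 0 0 0; -36 -34 0 0 0 0 0; -36 -34 -20 0 0 0 0; -36 -34 -40 0 0 0 0; -35 -36 -40 0 0 0 0; 0 0 -50 0 0 0 0; 0 0 -35 0 0 0 0; 0 0 -12 0 0 0 0; 0 0 0 0 0 0 0; 0 0 0 0 0 0 0")

```text
time: 5.65
eef_pos: [0.3884, -0.4291, 0.0266]
tool_rot: [179.9, 0.1, 83.7]
wrist_force: [-0.5, -0.4, -0.6]
grip_width: 0.0123
gripper_force: 78.4
```

Call:
arm_command(steps="0 0 -6 0 0 0 0; 0 0 -4 0 0 0 0; 0 0 -1 0 0 0 0; 0 0 0 0 0 0 0; 0 0 0 0 0 0 0")

```text
time: 6.28
eef_pos: [0.3874, -0.4282, 0.0146]
tool_rot: [180.0, 0.0, 83.7]
wrist_force: [-0.6, 2.3, 5.8]
grip_width: 0.0123
gripper_force: 79.2
```

Call:
arm_command(steps="0 0 0 0 0 0 50; 0 0 0 0 0 0 50; 0 0 0 0 0 0 50; 0 0 0 0 0 0 50; 0 0 10 0 0 0 50; 0 0 40 0 0 0 50; 0 0 60 0 0 0 0; 0 0 60 0 0 0 0; 36 34 0 0 0 0 0; 36 34 0 0 0 0 0; 36 34 0 0 0 0 0; 36 34 0 0 0 0 0")

```text
time: 7.78
eef_pos: [0.5324, -0.2911, 0.1851]
tool_rot: [179.9, 0.0, 83.7]
wrist_force: [0.4, -0.1, 0.2]
grip_width: -0.0002
gripper_force: 0.0
```

Call:
arm_command(steps="36 34 0 0 0 0 0; 34 34 0 0 0 0 0; 0 0 -15 0 0 0 0; 0 0 -15 0 0 0 0; 0 0 0 0 0 0 0; 0 0 0 0 0 0 0; 0 0 0 0 0 0 0")

```text
time: 8.65
eef_pos: [0.6013, -0.225, 0.1548]
tool_rot: [179.9, 0.0, 83.6]
wrist_force: [0.1, 0.1, 1.6]
grip_width: 0.0002
gripper_force: 0.0
```

Call:
arm_command(steps="0 3 -25 0 0 0 0; 0 0 -13 0 0 0 0; 0 0 -5 0 0 0 0; 0 0 -3 0 0 0 0; 0 0 -2 0 0 0 0; 0 0 0 0 0 0 0; 0 0 0 0 0 0 0; 0 0 0 0 0 0 0")

```text
time: 9.65
eef_pos: [0.6017, -0.2215, 0.1065]
tool_rot: [179.9, 0.0, 83.7]
wrist_force: [-0.4, -0.8, 2.8]
grip_width: -0.0
gripper_force: 1.5
```

Call:
arm_command(steps="0 0 30 0 0 0 0; 0 0 50 0 0 0 0; 0 0 30 0 0 0 0; 0 0 0 0 0 0 0; 0 0 0 0 0 0 0; 0 0 0 0 0 0 0")

```text
time: 10.4
eef_pos: [0.6005, -0.2209, 0.2141]
tool_rot: [-179.8, -0.1, 83.7]
wrist_force: [-0.2, -0.2, 0.2]
grip_width: 0.0
gripper_force: 0.0
```

Run:
```python
from h import *
p,d,c=snap('top'); np.savez('/tmp/top',p=p,d=d); save(cv2.resize(p[150:262,110:400],None,fx=2.75,fy=2.75,interpolation=cv2.INTER_CUBIC),'t2.png')
boxes(p,d,c,(100,160,260,258)); 
C=cloud(c,d); h=cv2.cvtColor(p,cv2.COLOR_RGB2HSV)
R=np.zeros(d.shape,bool); R[200:260,250:370]=1
b=R&(abs(h[...,0].astype(int)-110)<14)&(h[...,1]>90)
for k in comps(b,30):
    ps=np.argwhere(k)[:,::-1]; print('blue',k.sum(),rect(plane(c,ps,.097)),np.nanmedian(C[k][:,2]))
st()
```

```text
[154. 180.] 61 hsv [24. 21. 74.] z 0.0519 rect@55 (array([636.8, 388.2]), array([133.8,  12.2]), 89.6) mean [0.6386 0.388  0.055 ]
[112. 182.] 53 hsv [18. 39. 67.] z 0.0617 rect@55 (array([630.2, 556.1]), array([ 16.4, 103.6]), 2.3) mean [0.6322 0.5579 0.055 ]
[242. 187.] 43 hsv [ 86. 152. 146.] z 0.042 rect@55 (array([606.8,  32.3]), array([54.6, 12.6]), 21.4) mean [0.6067 0.0321 0.055 ]
[135. 199.] 215 hsv [ 25. 132. 180.] z 0.0578 rect@55 (array([562.5, 460.6]), array([66. , 62.9]), 27.8) mean [0.5619 0.4597 0.055 ]
[207. 200.] 204 hsv [ 14. 126. 154.] z 0.0567 rect@55 (array([555. , 169.9]), array([52.1, 62.2]), 26.6) mean [0.5551 0.1701 0.055 ]
[159. 234.] 216 hsv [ 14. 127. 153.] z 0.0561 rect@55 (array([421.8, 362. ]), array([62.9, 54. ]), 12.4) mean [0.4218 0.3624 0.055 ]
[231. 233.] 205 hsv [ 14. 128. 153.] z 0.0571 rect@55 (array([427.7,  74.5]), array([51.2, 59.2]), 0.1) mean [0.4276 0.0748 0.055 ]
{'time': 10.45, 'joint_positions': [-21.2311, 24.8788, 81.9057, 0.0046, 73.3919, -14.9226], 'eef_pos': [0.6007, -0.221, 0.2143], 'tool_rot': [-179.8307, -0.0497, 83.6901], 'wrist_force': [-0.3887, -0.9127, -0.7411], 'grip_width': 0.0001, 'gripper_force': 0.0}
```

View pics/t2.png

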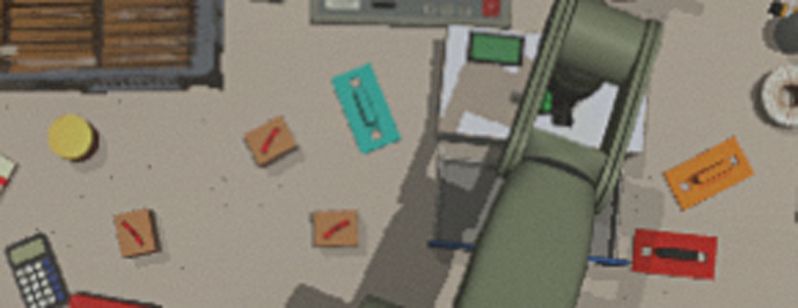

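The drawer is out: the blue panel runs from crop (430,243) to (628,262), and the parked red plate is at (675,254). Next I'll fetch the nearest box.

Call:
arm_command(steps="-29 49 0 0 0 1 100; -29 49 0 0 0 1 100; -29 49 0 0 0 1 100; -29 49 0 0 0 1 100; -29 49 0 0 0 1 100; -28 50 0 0 0 1.3 100; 0 0 -50 0 0 0 100; 0 0 -50 0 0 0 100; 0 0 0 0 0 0 100; 0 0 0 0 0 0 100")

```text
time: 11.7
eef_pos: [0.4295, 0.0738, 0.1172]
tool_rot: [179.9, -0.0, 90.0]
wrist_force: [1.0, -0.1, 0.2]
grip_width: 0.0854
gripper_force: 0.0
```

Call:
arm_command(steps="-2 1 -40 0 0 0 100; 0 0 -40 0 0 0 100; 0 0 -22 0 0 0 100; 0 0 0 0 0 0 100; 0 0 0 0 0 0 0; 0 0 0 0 0 0 0; 0 0 0 0 0 0 0; 0 0 0 0 0 0 0; 0 0 0 0 0 0 0; 0 0 0 0 0 0 0", force=40)

```text
time: 12.95
eef_pos: [0.4276, 0.0749, 0.0157]
tool_rot: [179.8, -0.0, 90.0]
wrist_force: [0.2, -0.8, 7.7]
grip_width: 0.0499
gripper_force: 40.5
```

Call:
arm_command(steps="0 0 20 0 0 0 0; 0 0 50 0 0 0 0; 0 0 60 0 0 0 0; 0 0 30 0 0 0 0; 2 -52 0 0 0 -0.9 0; 2 -52 0 0 0 -0.9 0; 2 -52 0 0 0 -0.9 0; 2 -52 0 0 0 -0.9 0; 2 -52 0 0 0 -0.9 0; 2 -52 0 0 0 -0.9 0; 3 -51 0 0 0 -0.9 0; 0 0 0 0 0 0 0")

```text
time: 14.45
eef_pos: [0.4414, -0.2914, 0.1745]
tool_rot: [179.9, 0.1, 83.5]
wrist_force: [-0.5, 1.3, -1.7]
grip_width: 0.0503
gripper_force: 44.5
```

Run:
```python
from h import *
p,d,c=snap('scene'); save(cv2.resize(p[110:270,190:370],None,fx=4,fy=3.7),'s3.png')
st()
```

```text
{'time': 14.5, 'joint_positions': [-34.5289, 16.5874, 100.9016, 0.0194, 62.5058, -28.0755], 'eef_pos': [0.441, -0.2893, 0.1743], 'tool_rot': [179.9874, -0.0128, 83.5376], 'wrist_force': [-0.211, 1.2007, -0.5221], 'grip_width': 0.05, 'gripper_force': 44.5379}
```

View pics/s3.png

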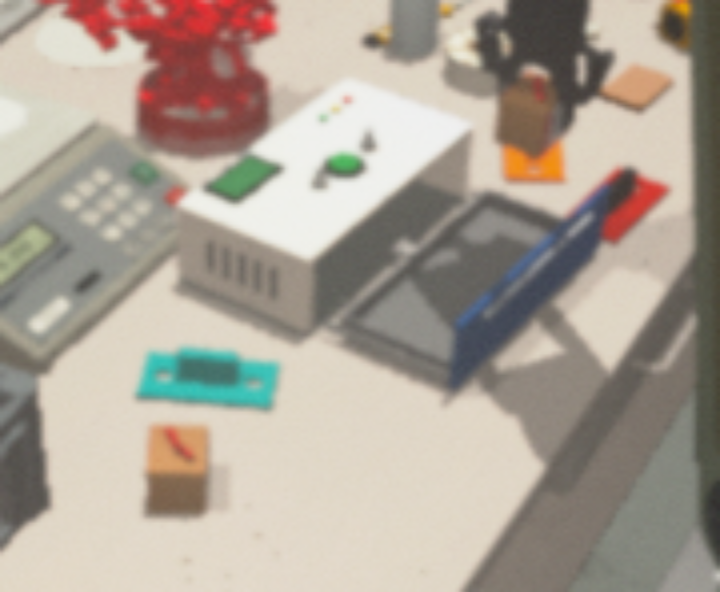

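The box is held level at crop (530,110), and the tray is empty and fully out. The panel's top edge runs from (457,322) to (603,208). I'll check the tray position against these pixels.

Run:
```python
from h import *
c=manip.camera_params('scene')
f=lambda x,y:(190+x/4-.4,110+y/3.7-.4)
print(plane(c,[f(457,322),f(604,208)],.097)*1000, plane(c,[f(345,164)],.114)*1000, plane(c,[f(487,196),f(345,325)],.038)*1000)
```

```text
[[ 407.79420681  -55.90846346   97.        ]
 [ 361.85017156 -287.67252069   97.        ]] [[ 600.78051186 -210.39060969  114.        ]] [[ 496.01619105 -323.40964172   38.        ]
 [ 521.02004221  -63.74856879   38.        ]]
```

Run:
```python
from h import *
for n in('top','scene'):
    p,d,c=snap(n); C=cloud(c,d); h=cv2.cvtColor(p,cv2.COLOR_RGB2HSV)
    g=(abs(h[...,0].astype(int)-65)<18)&(h[...,1]>90)&(h[...,2]>60)
    for k in comps(g,15):
        ps=np.argwhere(k)[:,::-1]; q=plane(c,[ps.mean(0)],.112)[0]*1000
        if abs(q[0]-610)<80 and -350<q[1]<0: print(n,'green',ps.mean(0),k.sum(),q.round(1),np.nanmedian(C[k],0).round(4))
    b=(abs(h[...,0].astype(int)-110)<14)&(h[...,1]>100)&(C[...,2]>.085)&(C[...,2]<.11)&(C[...,0]<.5)&(C[...,0]>.3)&(abs(C[...,1]+.2)<.2)
    if b.sum()>10:
        ps=np.argwhere(b)[:,::-1]; print(n,'panel',b.sum(),rect(plane(c,ps,.097)),rect(C[b]))
    for k in comps((abs(h[...,0].astype(int)-88)<8)&(h[...,1]>100),60):
        ps=np.argwhere(k)[:,::-1]; print(n,'turq',plane(c,[ps.mean(0)],.006).round(4),np.nanmedian(C[k],0).round(4))
```

```text
top green [290.18518519 167.15740741] 108 [ 677.2 -155.2  112. ] [ 0.6779 -0.1547  0.1098]
top green [307.56363636 185.67272727] 55 [ 604.3 -221.4  112. ] [ 0.6029 -0.2217  0.1158]
top panel 75 (array([ 390. , -198.3]), array([279.3,   6.9]), 83.9) (array([ 390.2, -198. ]), array([279.4,   6.7]), 83.9)
top turq [[0.6069 0.0307 0.006 ]] [0.6061 0.0292 0.0077]
scene green [275.65217391 153.65217391] 23 [ 603.5 -214.   112. ] [ 0.6046 -0.2136  0.1126]
scene green [250.07407407 157.61111111] 54 [ 676.  -142.8  112. ] [ 0.6783 -0.1474  0.1066]
scene panel 35 (array([ 396. , -129.3]), array([147. ,   5.6]), 84.3) (array([ 396.8, -133.6]), array([146.9,   7.2]), 83.0)
scene turq [[0.6074 0.0359 0.006 ]] [0.6019 0.0423 0.0076]
scene turq [[0.5954 0.6861 0.006 ]] [0.5292 0.7334 0.1323]
scene turq [[0.5951 0.7369 0.006 ]] [0.5233 0.7806 0.1323]
```

Call:
arm_command(steps="2 0 -45 0 0 0 0; 0 0 -45 0 0 0 0; 0 0 -32 0 0 0 0; 0 0 -14 0 0 0 0; 0 0 0 0 0 0 0; 0 0 -5 0 0 0 0; 0 0 0 0 0 0 0; 0 0 0 0 0 0 0")

```text
time: 15.6
eef_pos: [0.4436, -0.2885, 0.0338]
tool_rot: [179.9, 0.0, 83.7]
wrist_force: [-0.5, -0.8, -1.4]
grip_width: 0.0497
gripper_force: 44.5
```

Call:
arm_command(steps="0 0 -1.5 0 0 0 0; 0 0 0 0 0 0 0; 0 0 0 0 0 0 73; 0 0 0 0 0 0 73; 0 0 0 0 0 0 73; 0 0 5 0 0 0 73; 0 0 30 0 0 0 73; 0 0 60 0 0 0 73; 0 0 55 0 0 0 73; 11 46 0 0 0 3.3 100; 11 46 0 0 0 3.3 100; 11 46 0 0 0 3.3 100")

```text
time: 17.1
eef_pos: [0.4764, -0.149, 0.1821]
tool_rot: [180.0, 0.0, 93.7]
wrist_force: [-0.5, -1.2, 0.3]
grip_width: 0.0853
gripper_force: 0.0
```

Call:
arm_command(steps="11 46 0 0 0 3.3 100; 11 46 0 0 0 3.3 100; 11 46 0 0 0 3.3 100; 11 46 0 0 0 3.3 100; 0 0 0 0 0 0 100; 0 0 0 0 0 0 100")

```text
time: 17.85
eef_pos: [0.52, 0.0334, 0.1816]
tool_rot: [-180.0, 0.0, 106.8]
wrist_force: [0.5, 0.4, -0.5]
grip_width: 0.0854
gripper_force: 0.0
```

Run:
```python
from h import *
p,d,c=snap('top'); save(cv2.resize(p[150:262,110:400],None,fx=2.75,fy=2.75,interpolation=cv2.INTER_CUBIC),'t4.png')
boxes(p,d,c,(100,160,340,258)); st()
```

```text
[116. 182.] 70 hsv [17. 42. 65.] z 0.0613 rect@55 (array([630.9, 537.7]), array([ 16.4, 140.5]), 2.3) mean [0.633  0.5436 0.055 ]
[135. 199.] 212 hsv [ 25. 132. 178.] z 0.0572 rect@55 (array([561.3, 460.4]), array([67. , 62.1]), 45.8) mean [0.5622 0.4599 0.055 ]
[207. 201.] 205 hsv [ 14. 124. 146.] z 0.0567 rect@55 (array([555. , 169.9]), array([52.1, 62.2]), 26.6) mean [0.5549 0.17   0.055 ]
[324. 228.] 229 hsv [ 14. 124. 151.] z 0.0719 rect@55 (array([ 437.9, -293.3]), array([75.9, 66.8]), 88.6) mean [ 0.4441 -0.2914  0.055 ]
[159. 234.] 217 hsv [ 14. 127. 152.] z 0.0567 rect@55 (array([421.6, 361.9]), array([63.3, 54. ]), 12.4) mean [0.4216 0.3624 0.055 ]
{'time': 17.9, 'joint_positions': [2.3768, 15.6816, 101.0652, -0.0286, 63.2754, -14.3533], 'eef_pos': [0.52, 0.0329, 0.1816], 'tool_rot': [-179.9721, 0.0192, 106.743], 'wrist_force': [-0.1573, -0.2446, 0.5668], 'grip_width': 0.085, 'gripper_force': 0.0}
```

View pics/t4.png

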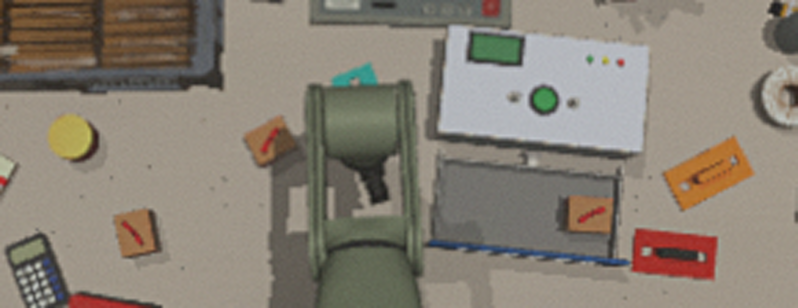

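Box one stands in the tray at crop (590,214), and the other two boxes and the tin haven't moved. I'll fetch the box at (555,170).

Call:
arm_command(steps="12 46 0 0 0 3.3 100; 12 46 0 0 0 3.3 100; 11 45 0 0 0 3.3 100; 0 0 -50 0 0 0 100; 0 0 0 0 0 0 100; 0 0 -50 0 0 0 100; 0 0 -40 0 0 0 100; 0 0 -20 0 0 0 100; 0 0 -5 0 0 0 100; 0 0 0 0 0 0 100")

```text
time: 19.15
eef_pos: [0.5564, 0.1702, 0.018]
tool_rot: [179.9, 0.0, 116.6]
wrist_force: [-0.4, 0.0, 0.9]
grip_width: 0.0851
gripper_force: 0.0
```

Call:
arm_command(steps="-1 0 -2 0 0 0 0; 0 0 0 0 0 0 0; 0 0 0 0 0 0 0; 0 0 0 0 0 0 0; 0 0 0 0 0 0 0; 0 0 0 0 0 0 0; 0 0 20 0 0 0 0; 0 0 50 0 0 0 0; 0 0 50 0 0 0 0; 0 0 40 0 0 0 0; 0 0 0 0 0 0 0", force=45)

```text
time: 20.52
eef_pos: [0.5561, 0.1714, 0.178]
tool_rot: [179.6, 0.1, 116.7]
wrist_force: [0.1, -0.5, -2.5]
grip_width: 0.0495
gripper_force: 46.7
```

Call:
arm_command(steps="-13 -47 0 0 0 -4.1 0; -13 -47 0 0 0 -4.1 0; -13 -47 0 0 0 -4.1 0; -13 -47 0 0 0 -4.1 0; -13 -47 0 0 0 -4.1 0; -13 -47 0 0 0 -4.1 0; -13 -47 0 0 0 -4.1 0; -12 -47 0 0 0 -4.3 0; 0 0 0 0 0 0 0; 0 0 0 0 0 0 0")

```text
time: 21.78
eef_pos: [0.4507, -0.2046, 0.1734]
tool_rot: [-179.9, -0.1, 83.7]
wrist_force: [0.5, 0.4, -0.5]
grip_width: 0.0496
gripper_force: 46.7
```

Call:
arm_command(steps="2 0 -45 0 0 0 0; 0 0 -45 0 0 0 0; 0 0 -32 0 0 0 0; 0 0 -14 0 0 0 0; 0 0 0 0 0 0 0; 0 0 -4 0 0 0 0; 0 0 0 0 0 0 0; 0 0 0 0 0 0 0")

```text
time: 22.78
eef_pos: [0.4537, -0.2055, 0.0353]
tool_rot: [179.9, 0.0, 83.7]
wrist_force: [0.2, -0.1, -1.2]
grip_width: 0.0498
gripper_force: 46.8
```

Call:
arm_command(steps="0 0 -2.5 0 0 0 0; 0 0 0 0 0 0 0; 0 0 0 0 0 0 73; 0 0 0 0 0 0 73; 0 0 0 0 0 0 73; 0 0 5 0 0 0 73; 0 0 30 0 0 0 73; 0 0 60 0 0 0 73; 0 0 55 0 0 0 73; -3 45 0 0 0 -6.4 100; -3 45 0 0 0 -6.4 100; -3 45 0 0 0 -6.4 100")

```text
time: 24.28
eef_pos: [0.4441, -0.0691, 0.1825]
tool_rot: [179.9, -0.0, 64.2]
wrist_force: [0.9, 0.4, 0.6]
grip_width: 0.0853
gripper_force: 0.0
```

Call:
arm_command(steps="-3 45 0 0 0 -6.4 100; -3 45 0 0 0 -6.4 100; -3 45 0 0 0 -6.4 100; -3 45 0 0 0 -6.4 100; -3 45 0 0 0 -6.4 100; -3 45 0 0 0 -6.4 100; 0 0 0 0 0 0 100; 0 0 0 0 0 0 100")

```text
time: 25.28
eef_pos: [0.4261, 0.1994, 0.1821]
tool_rot: [180.0, 0.0, 26.2]
wrist_force: [0.3, 0.2, 0.0]
grip_width: 0.0855
gripper_force: 0.0
```

Run:
```python
from h import *
p,d,c=snap('top'); save(cv2.resize(p[150:262,110:400],None,fx=2.75,fy=2.75,interpolation=cv2.INTER_CUBIC),'t5.png')
boxes(p,d,c,(100,190,340,258)); st()
```

```text
[136. 199.] 219 hsv [ 25. 133. 176.] z 0.058 rect@55 (array([562.3, 459.5]), array([65.2, 61.2]), 1.4) mean [0.5613 0.4592 0.055 ]
[302. 225.] 209 hsv [ 14. 125. 150.] z 0.0728 rect@55 (array([ 455.2, -205.7]), array([65.8, 52.5]), 83.9) mean [ 0.4546 -0.2056  0.055 ]
[323. 227.] 213 hsv [ 14. 125. 150.] z 0.0725 rect@55 (array([ 445.5, -289.5]), array([67.9, 51.7]), 88.9) mean [ 0.4456 -0.2894  0.055 ]
[159. 234.] 207 hsv [ 14. 129. 149.] z 0.0573 rect@55 (array([421.5, 362.3]), array([63.3, 53.1]), 12.4) mean [0.4206 0.3633 0.055 ]
{'time': 25.325, 'joint_positions': [23.6429, 11.2504, 107.125, -0.0331, 61.6509, 87.564], 'eef_pos': [0.4262, 0.199, 0.1821], 'tool_rot': [179.972, 0.0276, 26.0946], 'wrist_force': [0.8069, -0.3738, -0.9176], 'grip_width': 0.0854, 'gripper_force': 0.0}
```

View pics/t5.png

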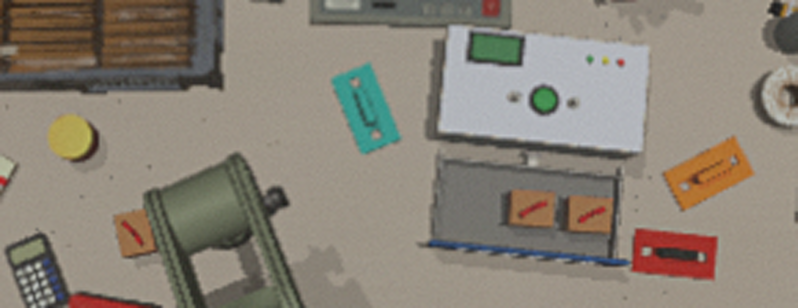

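Two boxes stand in the tray at crop (532,208) and (590,214), and the third is still at (135,233).

Call:
arm_command(steps="-2 41 0 0 0 -4.5 100; -1 41 0 0 0 -4.5 100; -1 41 0 0 0 -4.5 100; -1 40 0 0 0 0 100; 0 0 -50 0 0 0 100; 0 0 0 0 0 0 100; 0 0 -50 0 0 0 100; 0 0 -40 0 0 0 100; 0 0 -20 0 0 0 100; 0 0 -5 0 0 0 100; 0 0 0 0 0 0 100")

```text
time: 26.7
eef_pos: [0.4225, 0.3628, 0.0185]
tool_rot: [-180.0, -0.1, 12.5]
wrist_force: [-0.6, -0.3, 0.2]
grip_width: 0.0855
gripper_force: 0.0
```

Call:
arm_command(steps="-1 0 -2 0 0 0 0; 0 0 0 0 0 0 0; 0 0 0 0 0 0 0; 0 0 0 0 0 0 0; 0 0 0 0 0 0 0; 0 0 0 0 0 0 0; 0 0 20 0 0 0 0; 0 0 50 0 0 0 0; 0 0 50 0 0 0 0; 0 0 40 0 0 0 0; 0 0 0 0 0 0 0", force=45)

```text
time: 28.08
eef_pos: [0.4217, 0.364, 0.1784]
tool_rot: [-179.8, -0.4, 12.6]
wrist_force: [0.2, -0.2, -0.6]
grip_width: 0.0493
gripper_force: 47.2
```

Call:
arm_command(steps="4 -48.5 0 0 0 7.1 0; 4 -48.5 0 0 0 7.1 0; 4 -48.5 0 0 0 7.1 0; 4 -48.5 0 0 0 7.1 0; 4 -48.5 0 0 0 7.1 0; 4 -48.5 0 0 0 7.1 0; 4 -48.5 0 0 0 7.1 0; 4 -48.5 0 0 0 7.1 0; 4 -48.5 0 0 0 7.1 0; 4 -48.5 0 0 0 7.1 0; 0 0 0 0 0 0 0; 0 0 0 0 0 0 0")

```text
time: 29.58
eef_pos: [0.4593, -0.1216, 0.1738]
tool_rot: [-179.8, -0.1, 83.5]
wrist_force: [1.5, 0.3, -0.8]
grip_width: 0.0498
gripper_force: 47.3
```

Call:
arm_command(steps="3 0 -45 0 0 0 0; 0 0 -45 0 0 0 0; 0 0 -32 0 0 0 0; 0 0 -14 0 0 0 0; 0 0 0 0 0 0 0; 0 0 -5 0 0 0 0; 0 0 0 0 0 0 0; 0 0 0 0 0 0 0")

```text
time: 30.58
eef_pos: [0.4637, -0.1224, 0.0348]
tool_rot: [179.9, 0.0, 83.6]
wrist_force: [-0.1, -0.6, -1.2]
grip_width: 0.0497
gripper_force: 47.4
```

Call:
arm_command(steps="0 0 -2 0 0 0 0; 0 0 0 0 0 0 0; 0 0 0 0 0 0 73; 0 0 0 0 0 0 73; 0 0 0 0 0 0 73; 0 0 5 0 0 0 73; 0 0 30 0 0 0 73; 0 0 60 0 0 0 73; 0 0 55 0 0 0 73; -43 -24 0 0 0 0 0; -43 -24 0 0 0 0 0; -43 -23 0 0 0 0 0")

```text
time: 32.08
eef_pos: [0.3327, -0.1935, 0.1822]
tool_rot: [-180.0, 0.0, 83.6]
wrist_force: [0.2, -1.1, 0.1]
grip_width: 0.0078
gripper_force: 0.0
```

Run:
```python
from h import *
p,d,c=snap('scene'); save(cv2.resize(p[110:270,190:370],None,fx=4,fy=3.7),'s6.png'); st()
```

```text
{'time': 32.125, 'joint_positions': [-32.2372, 3.3127, 116.8136, -0.2385, 60.1615, -25.6641], 'eef_pos': [0.3275, -0.1943, 0.1817], 'tool_rot': [-179.651, 0.0612, 83.5463], 'wrist_force': [-3.4721, 2.6055, -1.0366], 'grip_width': 0.0009, 'gripper_force': 0.0}
```

View pics/s6.png

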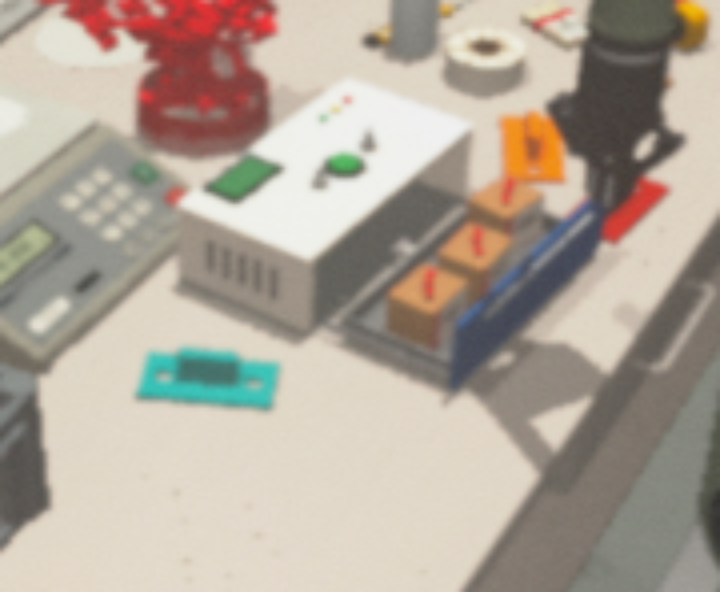

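All three boxes stand upright in the tray at crop (428,305), (478,255) and (505,210). I'll push the drawer shut.

Call:
arm_command(steps="0 0 -50 0 0 0 0; 0 0 -50 0 0 0 0; 0 0 -27 0 0 0 0; 0 0 0 0 0 0 0; 10 -1.1 0 0 0 0 0; 10 -1.1 0 0 0 0 0; 10 -1.1 0 0 0 0 0; 10 -1.1 0 0 0 0 0; 10 -1.1 0 0 0 0 0; 10 -1.1 0 0 0 0 0; 10 -1.1 0 0 0 0 0; 10 -1.1 0 0 0 0 0")

```text
time: 33.62
eef_pos: [0.4141, -0.2022, 0.0559]
tool_rot: [-179.9, 0.0, 83.6]
wrist_force: [-6.1, -1.3, 8.1]
grip_width: -0.0
gripper_force: 5.0
```

Call:
arm_command(steps="10 -1.1 0 0 0 0 0; 10 -1.1 0 0 0 0 0; 10 -1.1 0 0 0 0 0; 10 -1.1 0 0 0 0 0; 10 -1.1 0 0 0 0 0; 10 -1.1 0 0 0 0 0; 10 -1.1 0 0 0 0 0; 10 -1.1 0 0 0 0 0; 10 -1.1 0 0 0 0 0; 6 -0.6 0 0 0 0 0; 4 -0.4 0 0 0 0 0; 0 0 0 0 0 0 0")

```text
time: 35.12
eef_pos: [0.5104, -0.2127, 0.056]
tool_rot: [-179.5, 0.0, 83.6]
wrist_force: [-15.2, -0.8, 12.9]
grip_width: -0.0002
gripper_force: 6.1
```

Call:
arm_command(steps="3 -0.3 0 0 0 0 0; 3 -0.3 0 0 0 0 0; 0 0 0 0 0 0 0")

```text
time: 35.5
eef_pos: [0.5102, -0.2126, 0.0562]
tool_rot: [-178.8, -0.0, 83.7]
wrist_force: [-32.0, -1.7, 25.9]
grip_width: -0.0001
gripper_force: 7.5
```

Call:
arm_command(steps="-10 1 0 0 0 0 0; -15 1.5 0 0 0 0 0; -30 3 0 0 0 0 0; -30 3 0 0 0 0 0; 0 0 30 0 0 0 0; 0 0 40 0 0 0 0; 0 -50 40 0 0 0 0; 0 -60 20 0 0 0 0; 0 -50 0 0 0 0 0; 0 0 0 0 0 0 0")

```text
time: 36.75
eef_pos: [0.4356, -0.3662, 0.1838]
tool_rot: [179.9, 0.1, 83.4]
wrist_force: [-0.2, 1.6, -0.1]
grip_width: -0.0002
gripper_force: 0.0
```

Run:
```python
from h import *
p,d,c=snap('top'); save(cv2.resize(p[150:262,200:400],None,fx=4,fy=4,interpolation=cv2.INTER_CUBIC),'t7.png')
C=cloud(c,d); h=cv2.cvtColor(p,cv2.COLOR_RGB2HSV)
m=(C[...,2]>.085)&(C[...,2]<.13)&(C[...,0]>.35)&(C[...,0]<.72)&(abs(C[...,1]+.22)<.17)
for k in comps(m,200): print(rect(plane(c,np.argwhere(k)[:,::-1],.105)))
b=(abs(h[...,0].astype(int)-110)<14)&(h[...,1]>100)&(C[...,2]>.085)&(C[...,2]<.11)&(C[...,0]<.6)&(C[...,0]>.3)&(abs(C[...,1]+.2)<.2)
print(b.sum(), rect(plane(c,np.argwhere(b)[:,::-1],.097)))
red=((h[...,0]<6)|(h[...,0]>174))&(h[...,1]>130)&(h[...,2]>90)
for k in comps(red,50):
    ps=np.argwhere(k)[:,::-1]
    if abs(ps.mean(0)-[355,242]).max()<15: print('plate',ps.mean(0),k.sum(),rect(plane(c,ps,.006)))
st()
```

```text
(array([ 622. , -222.6]), array([293. , 156.5]), 83.6)
92 (array([ 391.3, -186.6]), array([255.7,   6.1]), 83.9)
plate [363.74509804 243.39869281] 153 (array([ 385.9, -452.9]), array([68.1, 62.4]), 81.8)
{'time': 36.8, 'joint_positions': [-41.0808, 19.603, 94.9323, 0.0323, 65.4919, -34.5665], 'eef_pos': [0.4353, -0.364, 0.1834], 'tool_rot': [-179.9943, -0.0396, 83.4723], 'wrist_force': [-0.5553, 0.6003, -0.2016], 'grip_width': 0.0, 'gripper_force': 0.0}
```

View pics/t7.png

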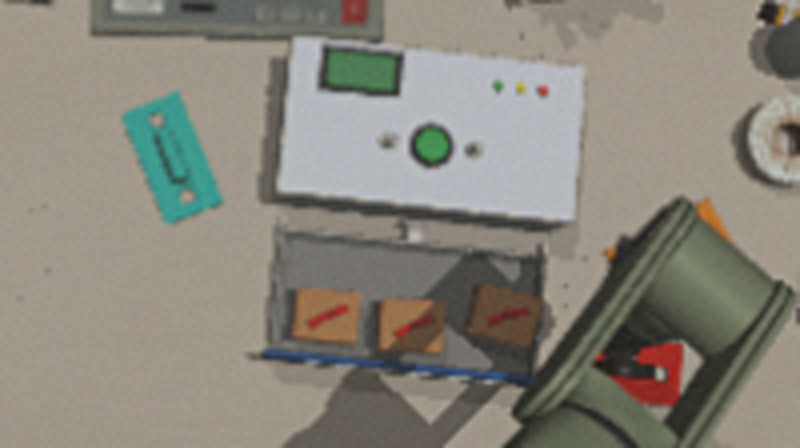

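The drawer didn't latch and sprang back out, with the boxes still upright at crop (325,315), (410,325) and (505,315). The upward force suggests the finger knuckles rode onto the panel's top edge. I'll turn the tool 90° so the narrow side does the pushing.

Call:
arm_command(steps="-11 17 0 0 0 -10 0; -11 17 0 0 0 -10 0; -11 17 0 0 0 -10 0; -11 17 0 0 0 -10 0; -11 17 0 0 0 -10 0; -11 17 0 0 0 -10 0; -11 17 0 0 0 -10 0; -11 17 0 0 0 -10 0; -11 17 0 0 0 -10 0; -10 18 0 0 0 0 0; 0 0 -50 0 0 0 0; 0 0 0 0 0 0 0")

```text
time: 38.3
eef_pos: [0.3238, -0.1896, 0.132]
tool_rot: [-179.8, 0.4, -6.2]
wrist_force: [-0.0, 0.2, -0.5]
grip_width: -0.0003
gripper_force: 0.0
```

Call:
arm_command(steps="0 0 -50 0 0 0 0; 10 -1 -34 0 0 0 0; 20 -2 0 0 0 0 0; 10 -1 0 0 0 0 0; 5 -0.5 0 0 0 0 0; 5 -0.5 0 0 0 0 0; 8 -0.9 0 0 0 0 0; 9 -1 0 0 0 0 0; 9 -1 0 0 0 0 0; 9 -1 0 0 0 0 0; 9 -1 0 0 0 0 0; 9 -1 0 0 0 0 0")

```text
time: 39.8
eef_pos: [0.4272, -0.2021, 0.0499]
tool_rot: [-179.9, 0.3, -6.4]
wrist_force: [-5.7, 1.5, 2.9]
grip_width: 0.0
gripper_force: 0.0
```

Call:
arm_command(steps="9 -1 0 0 0 0 0; 9 -1 0 0 0 0 0; 9 -1 0 0 0 0 0; 9 -1 0 0 0 0 0; 9 -1 0 0 0 0 0; 9 -1 0 0 0 0 0; 9 -1 0 0 0 0 0; 9 -1 0 0 0 0 0; 9 -1 0 0 0 0 0; 5 -0.6 0 0 0 0 0; 0 0 0 0 0 0 0")

```text
time: 41.18
eef_pos: [0.509, -0.2108, 0.0488]
tool_rot: [-179.8, 0.8, -6.4]
wrist_force: [-14.0, 1.3, 4.4]
grip_width: 0.0004
gripper_force: 0.0
```

Call:
arm_command(steps="4 -0.4 0 0 0 0 0; 4 -0.4 0 0 0 0 0; 0 0 0 0 0 0 0")

```text
time: 41.55
eef_pos: [0.5206, -0.2125, 0.049]
tool_rot: [-179.9, 0.3, -6.4]
wrist_force: [-4.8, 0.9, -1.8]
grip_width: 0.0
gripper_force: 0.0
```

Call:
arm_command(steps="2 -0.2 0 0 0 0 0; 2 -0.2 0 0 0 0 0; 0 0 0 0 0 0 0")

```text
time: 41.92
eef_pos: [0.5246, -0.2129, 0.0491]
tool_rot: [-179.9, 0.4, -6.4]
wrist_force: [-6.6, 1.2, -2.5]
grip_width: -0.0
gripper_force: 0.0
```

Call:
arm_command(steps="3 -0.3 0 0 0 0 0; 2 -0.2 0 0 0 0 0; 0 0 0 0 0 0 0")

```text
time: 42.3
eef_pos: [0.5244, -0.2126, 0.0488]
tool_rot: [-179.8, 1.0, -6.4]
wrist_force: [-19.4, 1.5, 6.4]
grip_width: 0.0004
gripper_force: 0.0
```

The drawer stopped at 524.5, against about 525 expected. I'll back off and check that it stays shut.

Call:
arm_command(steps="-5 0.5 0 0 0 0 0; -10 1 0 0 0 0 0; -30 3 0 0 0 0 0; -30 3 0 0 0 0 0; 0 0 50 0 0 10 0; 0 0 50 0 0 10 0; 0 -20 20 0 0 10 0; 0 -30 0 0 0 10 0; 0 -30 0 0 0 10 0; 0 -30 0 0 0 10 0; 0 0 0 0 0 0 0")

```text
time: 43.68
eef_pos: [0.4582, -0.3189, 0.1707]
tool_rot: [179.8, -0.0, 53.4]
wrist_force: [1.0, -0.0, 0.4]
grip_width: -0.0
gripper_force: 0.0
```

Run:
```python
from h import *
p,d,c=snap('scene'); save(cv2.resize(p[110:270,190:370],None,fx=4,fy=3.7),'s8.png')
p,d,c=snap('top')
C=cloud(c,d); h=cv2.cvtColor(p,cv2.COLOR_RGB2HSV)
b=(abs(h[...,0].astype(int)-110)<14)&(h[...,1]>100)&(C[...,2]>.085)&(C[...,2]<.11)&(C[...,0]<.6)&(C[...,0]>.3)&(abs(C[...,1]+.2)<.2)
print(b.sum(), rect(plane(c,np.argwhere(b)[:,::-1],.097)))
st()
```

```text
115 (array([ 538.5, -210.4]), array([262.5,   7.6]), 83.7)
{'time': 43.775, 'joint_positions': [-35.8955, 19.2461, 97.5411, 0.0433, 63.1345, 0.6331], 'eef_pos': [0.4576, -0.3167, 0.1703], 'tool_rot': [179.9221, -0.0395, 53.4519], 'wrist_force': [-0.1932, 0.0594, -1.1361], 'grip_width': 0.0002, 'gripper_force': 0.0}
```

View pics/s8.png

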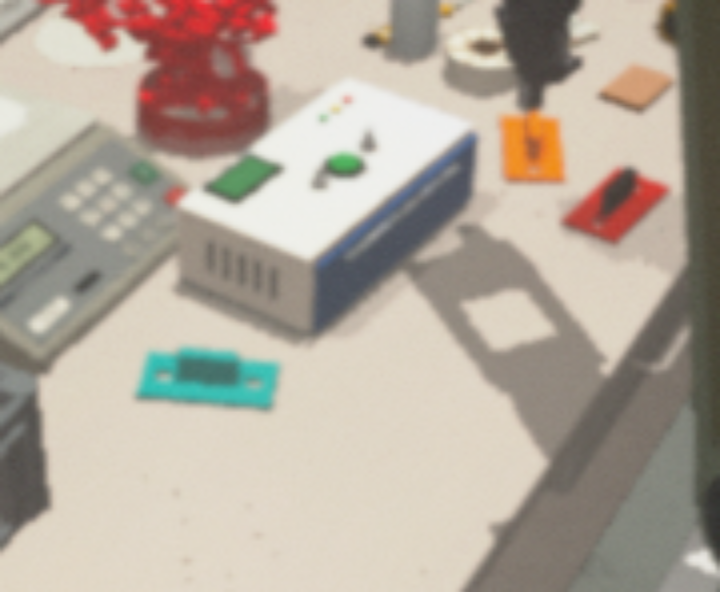

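The drawer is latched, with the panel flush, and the parked plate is undisturbed at crop (615,205). I'll regrasp the plate at the recorded release pose.

Call:
arm_command(steps="-18 -28 0 0 0 10.1 60; -18 -28 0 0 0 10.1 60; -17 -28 0 0 0 10.1 60; -17 -27 0 0 0 0 60; 0 0 -50 0 0 0 60; 0 0 -50 0 0 0 60; 0 0 0 0 0 0 60; 0 0 0 0 0 0 60")

```text
time: 44.78
eef_pos: [0.3886, -0.4283, 0.0717]
tool_rot: [179.9, 0.1, 83.9]
wrist_force: [-0.4, -0.1, 0.1]
grip_width: 0.0514
gripper_force: 0.0
```

Call:
arm_command(steps="-1 0 -35 0 0 -0.2 60; 0 0 -15 0 0 0 60; 0 0 -6 0 0 0 60; 0 0 0 0 0 0 60; 0 0 0 0 0 0 0; 0 0 0 0 0 0 0; 0 0 0 0 0 0 0; 0 0 0 0 0 0 0; 0 0 0 0 0 0 0; 0 0 0 0 0 0 0", force=80)

```text
time: 46.02
eef_pos: [0.3867, -0.4283, 0.0149]
tool_rot: [179.9, 0.1, 83.7]
wrist_force: [-0.4, -0.5, 6.2]
grip_width: 0.0127
gripper_force: 79.7
```

Call:
arm_command(steps="0 0 10 0 0 0 0; 0 0 40 0 0 0 0; 0 0 50 0 0 0 0; 0 0 60 0 0 0 0; 0 0 45 0 0 0 0; 36 34 0 0 0 0 0; 36 34 0 0 0 0 0; 36 34 0 0 0 0 0; 36 34 0 0 0 0 0; 36 34 0 0 0 0 0; 34 34 0 0 0 0 0; 0 0 0 0 0 0 0")

```text
time: 47.52
eef_pos: [0.602, -0.2211, 0.2184]
tool_rot: [-180.0, -0.1, 83.9]
wrist_force: [-0.4, -0.0, -1.2]
grip_width: 0.0126
gripper_force: 78.8
```

Call:
arm_command(steps="0 0 0 0 0 0 0; 0 0 0 0 0 0 0")

```text
time: 47.78
eef_pos: [0.5994, -0.2247, 0.219]
tool_rot: [-180.0, 0.0, 83.6]
wrist_force: [-0.1, -0.4, -1.4]
grip_width: 0.0126
gripper_force: 78.8
```

Run:
```python
from h import *
p,d,c=snap('scene'); save(cv2.resize(p[90:210,220:340],None,fx=5,fy=5),'s9.png'); st()
```

```text
{'time': 47.825, 'joint_positions': [-21.5814, 24.6525, 81.5825, -0.015, 73.7734, -15.1804], 'eef_pos': [0.5995, -0.2248, 0.2191], 'tool_rot': [-179.9881, 0.0117, 83.6032], 'wrist_force': [-1.0562, -0.0065, -1.4208], 'grip_width': 0.0123, 'gripper_force': 78.8405}
```

View pics/s9.png

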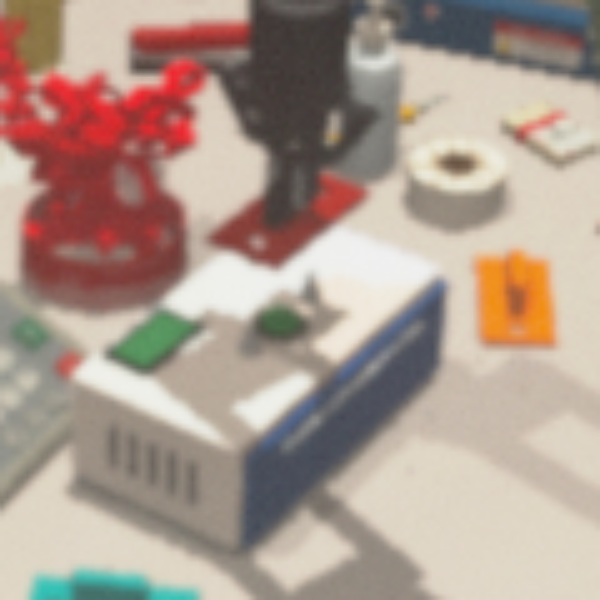

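The plate is held level above the pins.

Call:
arm_command(steps="1 1 -30 0 0 0 0; 0 0 -25 0 0 0 0; 0 0 -10 0 0 0 0; 0 0 0 0 0 0 0; 0 0 0 0 0 0 0")

```text
time: 48.45
eef_pos: [0.6019, -0.2233, 0.1552]
tool_rot: [179.9, 0.0, 83.7]
wrist_force: [0.6, -0.1, -1.0]
grip_width: 0.0124
gripper_force: 78.8
```

Call:
arm_command(steps="0 0 -6 0 0 0 0; 0 0 -5 0 0 0 0; 0 0 -5 0 0 0 0; 0 0 -4 0 0 0 0; 0 0 0 0 0 0 0; 0 0 0 0 0 0 0")

```text
time: 49.2
eef_pos: [0.6015, -0.2229, 0.134]
tool_rot: [180.0, 0.0, 83.7]
wrist_force: [0.7, -0.0, -0.3]
grip_width: 0.0125
gripper_force: 78.8
```

Below the tip-contact height with no force, so the pins are through the holes.

Call:
arm_command(steps="0 0 -2 0 0 0 0; 0 0 -1 0 0 0 0; 0 0 0 0 0 0 0; 0 0 0 0 0 0 0")

```text
time: 49.7
eef_pos: [0.6015, -0.2229, 0.1318]
tool_rot: [179.9, 0.0, 83.7]
wrist_force: [-1.8, 1.0, 5.4]
grip_width: 0.0122
gripper_force: 79.7
```

Call:
arm_command(steps="0 0 0 0 0 0 50; 0 0 0 0 0 0 50; 0 0 0 0 0 0 50; 0 0 0 0 0 0 50; 0 0 10 0 0 0 50; 0 0 40 0 0 0 50; 0 0 60 0 0 0 50; 0 50 30 0 0 0 50; 0 60 0 0 0 0 50; -20 60 0 0 0 0 50; -20 60 0 0 0 0 50; 0 0 0 0 0 0 50")

```text
time: 51.2
eef_pos: [0.5606, 0.0092, 0.2722]
tool_rot: [179.9, -0.1, 84.0]
wrist_force: [0.7, -0.8, 0.9]
grip_width: 0.0432
gripper_force: 0.0
```

Run:
```python
from h import *
p,d,c=snap('scene'); s=cv2.resize(p[110:230,210:330],None,fx=3.3,fy=4.5)
p,d,c=snap('top'); t=cv2.resize(p[150:230,260:360],(400,540)); 
save(np.hstack([s,t]),'f10.png')
C=cloud(c,d); h=cv2.cvtColor(p,cv2.COLOR_RGB2HSV)
b=(abs(h[...,0].astype(int)-110)<14)&(h[...,1]>100)&(C[...,2]>.085)&(C[...,2]<.11)&(C[...,0]<.6)&(C[...,0]>.3)&(abs(C[...,1]+.2)<.2)
print(b.sum(), rect(plane(c,np.argwhere(b)[:,::-1],.097)))
red=((h[...,0]<6)|(h[...,0]>174))&(h[...,1]>130)&(h[...,2]>90)&(abs(C[...,0]-.6)<.06)&(abs(C[...,1]+.22)<.09)
ps=np.argwhere(red)[:,::-1]; print(rect(plane(c,ps,.123))); Q=C[red]; A=np.c_[Q[:,:2]-Q[:,:2].mean(0),np.ones(len(Q))]
print(np.linalg.lstsq(A,Q[:,2],rcond=None)[0]); st()
```

```text
108 (array([ 538.5, -216.4]), array([266.8,   7. ]), 84.0)
(array([ 602. , -219.9]), array([121.4,  60.5]), 83.7)
[ 0.01491035 -0.00156853  0.12506175]
{'time': 51.3, 'joint_positions': [-0.5414, 15.7968, 87.387, -0.0434, 76.7156, 5.6884], 'eef_pos': [0.562, 0.006, 0.2718], 'tool_rot': [179.8957, 0.0321, 83.7801], 'wrist_force': [1.1642, -0.2721, 0.0635], 'grip_width': 0.0423, 'gripper_force': 0.0}
```

View pics/f10.png

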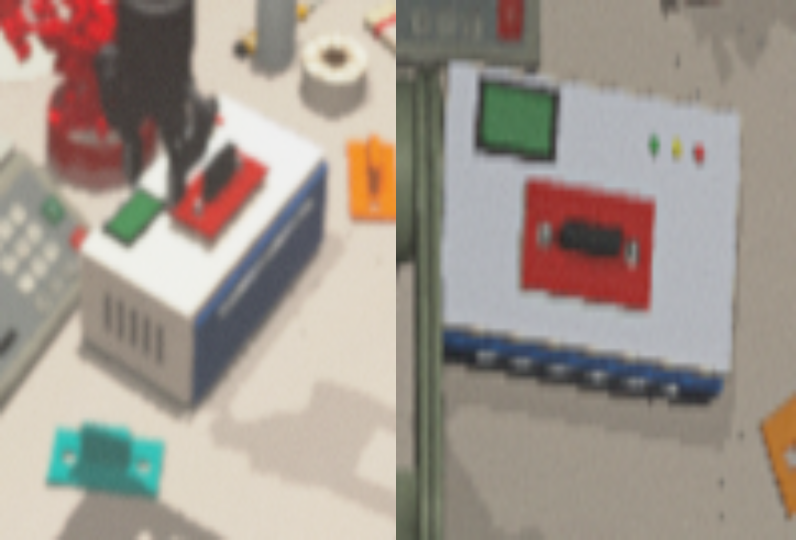

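The plate is seated flat on both pins at (590,240), the drawer is shut and the arm is clear. I'm handing the job in.

```bash
python3 -c "
from plant import manip
print(manip.finish_job())"
```

```text
the job is handed in; nothing more can be done
None
```

I handed the job in, and no verdict came back: the drawer is latched shut after a second push, the three gift boxes were upright in the tray when last seen before it closed, the red cover plate is back flat on both pins, and I never touched the tin.

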